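# Flip the status flag of the loaded gel tank

### The job

One of the two gel tanks has a gel tray with a comb in it: flip the hinged status flag in front of that tank right over its pivot until it lies flat on the other side, showing the face with three bars, then move clear. Only push it with the fingertips or the outside of the fingers, gently and without pinching it. Leave the other tank's flag, the gel tray, the flask, the tube rack and the jar alone.

Things in the scene. Friction and masses are not known exactly. Their poses are not given: they have to be found in the camera images.
- loaded_tank: Fixed grey stand, clear open gel tank that holds the gel tray. Origin on the bench under the flag's pivot; x from flag to tank, the hinge axis; z up. Plate 270 x 170 x 8, x -40 to 230. Tank 150 x 130 x 60 on it, x 60 to 210, walls 5, top z 68, raised floor z 28. Flag fork: cheeks 6 thick at x +-29, 22 wide, top z 76; pivot z 70. Rests at y +-53, top z 66.5.
- loaded_flag (a joint): Hinge of the status flag in front of the loaded tank, rad: 0 = paddle flat to the stand's +y side (disc face up), pi/2 = upright, pi = flat to the -y side (three-bar face up); hard stops at 0 and pi. Starts at 0 to 0.3. Hinge friction (0.025 N m) holds it where it is left; about 1 N moves it.
- loaded_flag_pivot (a point): Middle of the hinge axis of the loaded tank's flag, 70 mm above the bench; same axes as its tank stand.
- loaded_flag_end (a point): Middle of the free end edge of the loaded tank's paddle; moves with it. The white paddle is a plate from 5 to 60 from the pivot, 44 wide along the hinge axis, 5 thick, its mid-plane through the axis; dark disc on one face, three dark bars on the other (about 1 proud).
- loaded_flag_tab (a point): Tip of the loaded flag's thumb tab, a plate 42 long from the hinge axis, 22 wide, 5 thick, at right angles to the paddle and turning with it: straight up at joint 0, towards the stand's -y at pi/2, down between the cheeks at pi (clear of the rests). The other flag has the same tab.
- empty_tank: Fixed grey stand, clear open gel tank that is empty. Origin on the bench under the flag's pivot; x from flag to tank, the hinge axis; z up. Plate 270 x 170 x 8, x -40 to 230. Tank 150 x 130 x 60 on it, x 60 to 210, walls 5, top z 68, raised floor z 28. Flag fork: cheeks 6 thick at x +-29, 22 wide, top z 76; pivot z 70. Rests at y +-53, top z 66.5.
- empty_flag (a joint): Hinge of the status flag in front of the empty tank, rad: 0 = paddle flat to the stand's +y side (disc face up), pi/2 = upright, pi = flat to the -y side (three-bar face up); hard stops at 0 and pi. Starts at 0 to 0.3. Hinge friction (0.025 N m) holds it where it is left; about 1 N moves it.
- empty_flag_end (a point): Middle of the free end edge of the empty tank's paddle; moves with it. The white paddle is a plate from 5 to 60 from the pivot, 44 wide along the hinge axis, 5 thick, its mid-plane through the axis; dark disc on one face, three dark bars on the other (about 1 proud).
- gel_tray: Loose white casting tray with a green gel slab, 80 x 80 x 20, with a black comb across it rising to 42 above its underside; stands on the raised floor of the loaded tank. Origin at the centre of its underside.
- flask: Loose conical glass flask, 76 across at the foot, 110 high; origin at the centre of its foot.
- tube_rack: Loose white rack of small tubes, 60 x 100 x 47 high; origin at the centre of its underside.
- bottle: Loose small white jar with grey cap, 48 across, 85 high; origin at the centre of its foot.
There are look-alikes about, which are no part of the job. There is more than one size of the flask; the one meant has the size given above.

How it is judged:
On the way:
1. the loaded tank's flag has been turned up past upright (value of joint loaded_flag above 1.65 rad).
At the end, for the whole second after the job is handed in: The loaded tank's flag lies on its other side, its joint above 2.95 rad (within 11 degrees of the stop) and still; the other flag's end within 20 mm, the gel tray within 15 mm and the flask, rack and jar within 30 mm of their starts and upright (value of joint loaded_flag above 2.95 rad and velocity of joint loaded_flag between -0.1 and 0.1 rad/s and distance of empty_flag_end from where it was at the start of the episode below 0.02 m and distance of gel_tray from where it was at the start of the episode below 0.015 m and distance of each of flask, tube_rack, bottle from where it was at the start of the episode below 0.03 m and angle between each of flask, tube_rack, bottle's own z axis and vertical below 0.2 rad); the robot touches nothing.
It fails at once if the other tank's flag is moved (its end by 20 mm) (distance of empty_flag_end from where it was at the start of the episode above 0.02 m).
It fails at once if the gel tray is moved or lifted by 15 mm (distance of gel_tray from where it was at the start of the episode above 0.015 m).
It fails at once if the flask, tube rack or jar is moved or lifted by 30 mm or knocked over (distance of any of flask, tube_rack, bottle from where it was at the start of the episode above 0.03 m or angle between any of flask, tube_rack, bottle's own z axis and vertical above 0.4 rad).
It fails at once if the flag or its stand is pinched or forced: more than 32 N from the fingers (contact force between the fingers and loaded_tank above 32 N).
It also fails if it takes over 40 s, if anything falls off the work surface, if the arm or the gripper's body presses on something with over 40 N, if the wrist force passes 120 N, or if a joint passes its speed limit or range.

### The arm

A 6-joint arm with a two-finger parallel gripper is mounted at the origin on the work surface. World frame = base frame: x ahead of the robot, y to its left, z up, the work surface at z = 0. Lengths are in m, angles in rad, forces in N, time in s.
With the tool pointing down it reaches from about 0.35 to 0.975 m from the base axis. Payload 4.9 kg.
Tool frame: the origin (TCP) lies at the very end of the fingers, on their centre line; the grasp point (between the pads) lies 19 mm behind it; z points along the fingers, x is the direction in which the jaws open and shut, and the axes are right-handed (so a half turn about z gives the same grasp; the last joint's range is limited). The gripper opens to 85 mm and grips with 20 to 120 N. Pads are 22 mm wide; open, the fingers measure 114 mm over their backs; the gripper's body (76 mm by 85 mm) begins 54 mm behind the grasp point. The pads swing forward as they close: fully open they stand 13 mm farther back than shut.
Start: joints at [1.016, 0.053, 1.613, -0, 1.476, -0.119], TCP at [0.264, 0.567, 0.231] pointing down, gripper open.
Joint ranges: [-3.01, 3.01], [-1.01, 2.22], [0.06, 2.58], [-1.02, 4.17], [0.09, 2.62], [-3.14, 3.14]. Speed limits (rad/s): [2.57, 2.57, 3.14, 3.14, 3.14, 3.14].

### API

Orientations are given as a rotation vector (axis times angle).
In Python, from station import readout, viewer, ctrl, nets gives the robot as it stands. The module is installed in compiled form; this text tells all that it offers.
- The arm moves only by the tool step_arm, never from a script. Its argument "moves" is a list that holds one entry, the list of rows, each a list of 4 numbers: the shift along the world's x, y, z in cm, then the turn about the world's z in rad. In form: [[[dx, dy, dz, yaw], ...]]. A call has 1 to 10 rows; each row shifts and turns the commanded pose from where the row before left it; what a row does not reach is not made up. A row lasts 1/12 s, in which the tool goes at most 41.7 mm and 7.16 degrees, less where a joint would pass 70% of its speed; a pose out of reach is approached as far as the arm can. A call is refused whole if a number of a shift passes 4.17 or a number of a turn 0.125, either way. A call with a gripper value outside its range is refused whole. "grip" is the closure, from 0 (fully open) to 1 (shut), set as the call begins (left out, the last holds). The fingers move at their own pace and stop on an object; "squeeze" is the grip in N (left out, the last holds). Time passes only in rows, so rows that do not move let the fingers close. It gives the time, the measured TCP pose, the force and the opening at its end, in the units of the state.
- readout.get_obs(): the state, without advancing time (a new reading comes with each control period).
- viewer.get_image(name): name is "scene" or "side" or "wrist"; returns the picture (384x512x3 uint8, blue, green, red); there is no depth.
- viewer.calibration(name): a dict with "camera_matrix" (3x3 intrinsics, pixels), "R" (3x3) and "t" (3): a world point X has camera coordinates R X + t. Camera axes: x right, y down, z forward; pixel columns grow to the right and rows downward; lengths in m; the calibration is good to about 2 mm. A picture is of the moment at which its call begins: read the wrist's pose just before it. calibration takes no time and is no camera call; for the wrist camera it gives the pose at the moment of the call.
- ctrl.finish_job(): hands the job in, once; it reports no verdict.
Trained networks look in the newest picture that a camera, given by its name, has taken for a name from the list of things; names that differ only in an ending like _2 or _b are one class to them, and where a whole thing is asked for, a point or a joint stands for the part that bears it (a point fixed in the world has none). Each returns a list of dicts, best first, with "confidence" (0 to 1); they miss things now and then, are a little off and sometimes report something else, mostly with a low value. They report only what shows in the picture. A call takes as long as a camera call. They do not tell look-alikes from the thing itself.
- nets.masks_of(camera, thing): "region" (384x512 bool, what is visible of it) and "box" ([left, top, right, bottom] in pixels, round what is visible of it).
- nets.pinpoint(camera, thing): "at" ([column, row] in pixels: a listed point, or the origin of a listed thing).
The state is a dict: "t": time; "q": joint angles; "dq": joint speeds; "effort": joint torques, N m; "tool_pos": TCP position; "tool_rot": TCP orientation; "contact_force": force on the tool from outside, world axes, zero at the start; "wrist_torque": the same for the moment, N m; "opening": finger opening in m.
Only numpy, scipy, OpenCV 4.12 (cv2) and the standard library are available. Lean on these libraries where they do the work, as an engineer would, in place of code of your own. Each camera call takes 0.05 s, during which the arm holds its last target. There are 200 camera calls.

## Working session

There is one attempt and no reset: what is moved stays moved. The work goes in short steps, Python scripts to look and compute and a tool call to move; the robot and the scene stay as the last step left them, time stands still between calls to the robot, and variables do not carry over. Pictures are saved under pics/ and viewed, about 8 in all and at most 12, crops included, and the job is handed in when it is done.

Besides the shell and the picture viewer there is one more tool, called after "Request:" in YAML: its name, and indented under it one key for each argument. step_arm: Moves the arm, as the interface text tells. Its arguments: {"type":"object","properties":{"moves":{"type":"array","items":{"type":"array","items":{"type":"array","items":{"type":"number"}}}},"grip":{"type":"number"},"squeeze":{"type":"number"}},"required":["moves"]}

```bash
mkdir -p pics
python3 - <<'E'
from station import readout, viewer, ctrl, nets
import cv2, numpy as np
ims=[]
for c in ["scene","side"]:
    im=viewer.get_image(c); cv2.imwrite(f"pics/{c}0.png",im)
    k=viewer.calibration(c); print(c,np.round(k["R"],3).tolist(),np.round(k["t"],3).tolist())
    for n in ["loaded_flag_pivot","loaded_flag_end","loaded_flag_tab","loaded_tank","empty_tank","empty_flag_end","gel_tray","flask","tube_rack","bottle"]:
        print(n,[(np.round(d["at"]).tolist(),round(d["confidence"],2)) for d in nets.pinpoint(c,n)[:4]])
print(readout.get_obs())
E
```

```text
scene [[-0.101, 0.995, 0.0], [0.758, 0.077, -0.647], [-0.644, -0.065, -0.762]] [0.044, -0.272, 1.405]
loaded_flag_pivot [([174.0, 211.0], 0.94)]
loaded_flag_end [([193.0, 214.0], 0.92)]
loaded_flag_tab [([174.0, 199.0], 0.91)]
loaded_tank [([178.0, 221.0], 0.96), ([173.0, 198.0], 0.24)]
empty_tank [([318.0, 219.0], 0.78), ([176.0, 222.0], 0.39)]
empty_flag_end [([347.0, 213.0], 0.65), ([392.0, 216.0], 0.15)]
gel_tray [([148.0, 262.0], 0.62)]
flask [([375.0, 162.0], 0.97), ([394.0, 218.0], 0.75), ([390.0, 255.0], 0.62)]
tube_rack [([125.0, 195.0], 0.9), ([175.0, 198.0], 0.32)]
bottle [([249.0, 214.0], 0.9)]
side [[0.927, -0.374, 0.014], [-0.167, -0.448, -0.878], [0.335, 0.812, -0.478]] [-0.407, 0.172, 1.489]
loaded_flag_pivot [([311.0, 227.0], 0.76)]
loaded_flag_end [([307.0, 216.0], 0.56)]
loaded_flag_tab [([314.0, 215.0], 0.49)]
loaded_tank [([307.0, 249.0], 0.95)]
empty_tank [([244.0, 189.0], 0.63), ([357.0, 239.0], 0.26)]
empty_flag_end [([238.0, 167.0], 0.57)]
gel_tray [([354.0, 237.0], 0.79)]
flask [([219.0, 165.0], 0.82), ([162.0, 176.0], 0.76), ([248.0, 162.0], 0.63), ([243.0, 188.0], 0.55)]
tube_rack [([309.0, 295.0], 0.75)]
bottle [([264.0, 221.0], 0.9)]
{'t': 1.1, 'q': array([ 1.01602046e+00,  5.27152798e-02,  1.61294880e+00,  1.64466328e-06,
        1.47602722e+00, -1.18997992e-01]), 'dq': array([-0.00133447, -0.00122312,  0.00144135, -0.00065565, -0.00012917,
        0.00195194]), 'effort': array([-8.49754288e-04, -3.93695605e+01, -3.70465779e+01, -9.78414278e-05,
        6.05819077e-04, -2.10993543e-07]), 'tool_pos': array([0.26379527, 0.5665491 , 0.23126491]), 'tool_rot': array([ 2.64908963e+00,  1.68868854e+00, -1.40742002e-04]), 'contact_force': array([ 0.2316301 ,  0.23848882, -0.21034506]), 'wrist_torque': array([-0.04393513,  0.00760127, -0.02964173]), 'opening': 0.08548549978932254}
```

View pics/scene0.png

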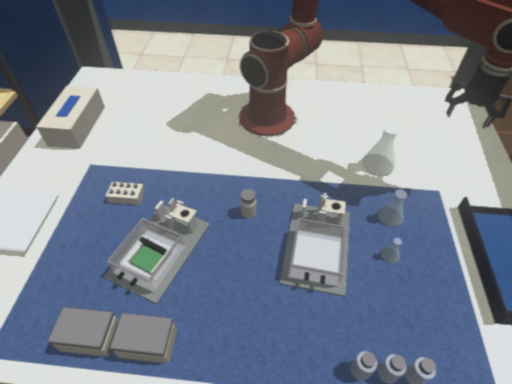

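View pics/side0.png

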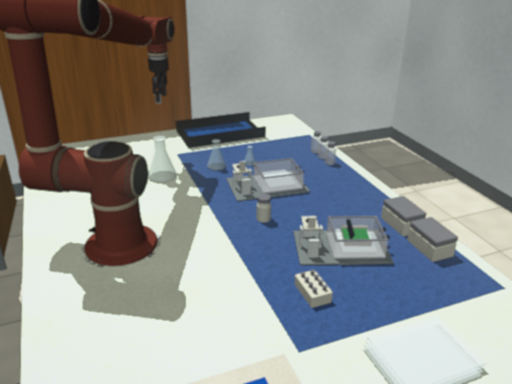

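The loaded tank is the left one in the scene image: comb and green gel at about (150,250), its flag at about (180,213). Its paddle lies towards image right and its tab stands up. The other tank is at about (318,250), with its flag at (335,207).

```bash
cat > h.py <<'E'
from station import readout, viewer, ctrl, nets
import cv2, numpy as np
def ray(c,p):
    k=viewer.calibration(c); R=np.array(k["R"]);t=np.array(k["t"])
    d=R.T@np.linalg.inv(k["camera_matrix"])@[p[0],p[1],1]
    return -R.T@t, d/np.linalg.norm(d)
def onz(c,p,z):
    o,d=ray(c,p); return o+d*(z-o[2])/d[2]
def proj(c,X):
    k=viewer.calibration(c); v=np.array(k["camera_matrix"])@(np.array(k["R"])@X+np.array(k["t"])); return v[:2]/v[2]
def tri(*cp):
    A=np.zeros((3,3));b=np.zeros(3)
    for c,p in cp:
        o,d=ray(c,p);M=np.eye(3)-np.outer(d,d);A+=M;b+=M@o
    return np.linalg.solve(A,b)
E
python3 - <<'E'
from h import *
P={"pivot":((174,211),(311,227),.07),"end":((193,214),(307,216),.075),"tab":((174,199),(314,215),.112),"base":((178,221),(307,249),0),"gel":((148,262),(354,237),.028),"jar":((249,214),(264,221),0),"rack":((125,195),(309,295),0)}
for n,(a,b,z) in P.items():
    print(n,tri(("scene",a),("side",b)).round(3),onz("scene",a,z).round(3),onz("side",b,z).round(3))
E
```

```text
pivot [ 0.524 -0.217  0.073] [ 0.524 -0.219  0.07 ] [ 0.525 -0.211  0.07 ]
end [ 0.536 -0.162  0.078] [ 0.533 -0.162  0.075] [ 0.538 -0.159  0.075]
tab [ 0.524 -0.215  0.117] [ 0.514 -0.214  0.112] [ 0.531 -0.214  0.112]
base [ 0.511 -0.222  0.002] [ 0.509 -0.222  0.   ] [ 0.513 -0.22  -0.   ]
gel [ 0.659 -0.256  0.028] [ 0.666 -0.261  0.028] [ 0.654 -0.25   0.028]
jar [ 0.457 -0.017 -0.009] [ 0.462 -0.015  0.   ] [ 0.452 -0.031  0.   ]
rack [ 0.425 -0.41   0.001] [ 0.428 -0.412  0.   ] [ 0.423 -0.406  0.   ]
```

Request:
step_arm:
  moves:
    - [[1.2,-3.6,0.3,-0.07],[1.2,-3.6,0.3,-0.07],[1.2,-3.6,0.3,-0.07],[1.2,-3.6,0.3,-0.07],[1.2,-3.6,0.3,-0.07],[1.2,-3.6,0.3,-0.07],[1.2,-3.6,0.3,-0.07],[1.2,-3.6,0.3,-0.07],[1.2,-3.6,0.3,-0.07],[1.2,-3.6,0.3,-0.07]]
  grip: 1

```text
t: 1.93
tool_pos: [0.384, 0.2049, 0.2617]
tool_rot: [-3.069, -0.673, -0.002]
contact_force: [0.4, 0.8, 0.1]
opening: 0.0001
```

Request:
step_arm:
  moves:
    - [[1.2,-3.6,0.3,-0.07],[1.2,-3.6,0.3,-0.07],[1.2,-3.6,0.3,-0.07],[1.2,-3.6,0.3,-0.07],[1.2,-3.6,0.3,-0.07],[1.2,-3.6,0.3,-0.07],[1.2,-3.6,0.3,-0.07],[1.2,-3.6,0.3,-0.07],[1.2,-3.6,0.3,-0.07],[1.2,-3.6,0.3,-0.07]]

```text
t: 2.77
tool_pos: [0.5041, -0.1555, 0.2916]
tool_rot: [3.113, -0.421, 0.001]
contact_force: [0.0, -0.4, 0.1]
opening: 0.0001
```

Run:
```python
from h import *
o=readout.get_obs();print(o["t"],o["tool_pos"],o["tool_rot"],o["opening"])
im=viewer.get_image("wrist"); cv2.imwrite("pics/w1.png",im)
for n in ["loaded_flag_pivot","loaded_flag_end","loaded_flag_tab","loaded_tank","gel_tray"]:
    r=[(np.round(d["at"],1),round(d["confidence"],2)) for d in nets.pinpoint("wrist",n)[:3]]
    z={"loaded_flag_pivot":.07,"loaded_flag_end":.078,"loaded_flag_tab":.112,"loaded_tank":0,"gel_tray":.028}[n]
    for a,c in r: print(n,a,c,onz("wrist",a,z).round(4))
```

```text
2.7667 [ 0.50405849 -0.15548094  0.29164414] [ 3.11317591e+00 -4.21249368e-01  1.03003650e-03] 7.08547443515373e-05
loaded_flag_pivot [284.1 212.4] 0.67 [ 0.5221 -0.2278  0.07  ]
loaded_flag_pivot [286.1 168. ] 0.15 [ 0.5394 -0.1691  0.07  ]
loaded_flag_end [285.8 166.3] 0.93 [ 0.5386 -0.1623  0.078 ]
loaded_flag_tab [287.5 224.4] 0.85 [ 0.5221 -0.2232  0.112 ]
loaded_tank [278.  196.1] 0.9 [ 0.5184 -0.2205  0.    ]
loaded_tank [284.1 166.6] 0.58 [ 0.5389 -0.1768  0.    ]
gel_tray [370.3 198.4] 0.94 [ 0.6504 -0.2503  0.028 ]
gel_tray [287.2 166.8] 0.22 [ 0.5422 -0.1715  0.028 ]
```

View pics/w1.png

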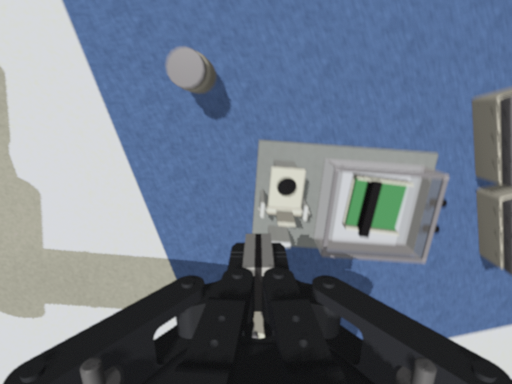

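The wrist view shows the paddle with its disc face up: end at about (287,166), cheeks at about (264,210) and (306,213), tab at about (285,220). The comb tray is confirmed at (375,205).

Run:
```python
from h import *
f=lambda p,z: onz("wrist",p,z)
a,b=f((264,210),.073),f((306,213),.073); print("cheeks",a,b,(a+b)/2,np.linalg.norm(a-b),np.arctan2(*(b-a)[1::-1]))
a,b=f((262,141),.008),f((437,152),.008); print("edge",a,b,np.linalg.norm(a-b),np.arctan2(*(b-a)[1::-1]))
for yaw in(-.27,-.24,-.22):
  ex=np.array([np.cos(yaw),np.sin(yaw),0]);ey=np.array([-ex[1],ex[0],0])
  print(yaw,"origin from plate corner",a+.04*ex-.085*ey,"from gel",b-.23*ex-.085*ey)
img=cv2.imread("pics/w1.png"); cv2.imwrite("pics/w1c.png",cv2.resize(img[125:275,230:460],None,fx=3.4,fy=3.4,interpolation=cv2.INTER_CUBIC))
```

```text
cheeks [ 0.49645535 -0.21049563  0.073     ] [ 0.54983095 -0.22935501  0.073     ] [ 0.52314315 -0.21992532  0.073     ] 0.0566094671131611 -0.3396413236544341
edge [ 0.51628356 -0.12889839  0.008     ] [ 0.76322166 -0.21235508  0.008     ] 0.2606596339544746 -0.3259141677653532
-0.27 origin from plate corner [ 0.53216222 -0.22148817  0.008     ] from gel [ 0.51888218 -0.23292737  0.008     ]
-0.24 origin from plate corner [ 0.53493235 -0.22097022  0.008     ] from gel [ 0.5196092 -0.2402472  0.008    ]
-0.22 origin from plate corner [ 0.53676994 -0.22057886  0.008     ] from gel [ 0.52021573 -0.24511355  0.008     ]
```

View pics/w1c.png

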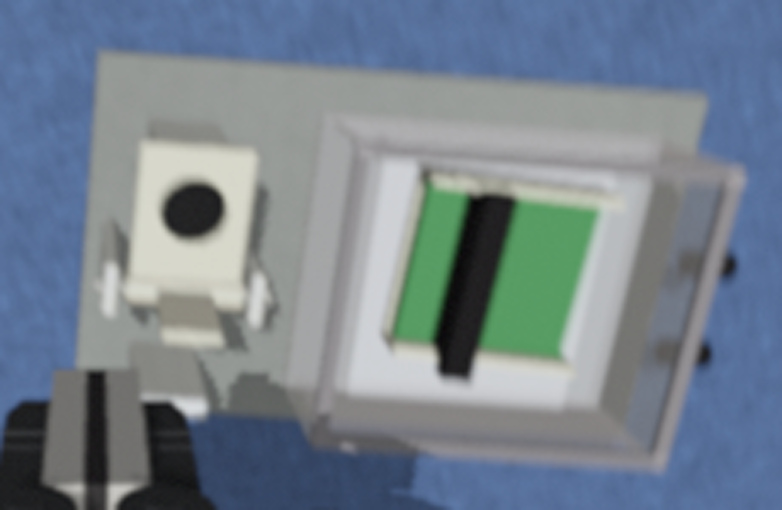

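Request:
step_arm:
  moves:
    - [[0.9,-1.4,-2.0,-0.02],[0.9,-1.4,-2.0,-0.02],[0.9,-1.3,-2.0,-0.02],[0,0,-3.0,0],[0,0,-3.0,0],[0,0,-2.5,0],[0,0,-2.0,0],[0,0,-1.5,0],[0,0,-1.0,0],[0,0,0,0]]

```text
t: 3.9
tool_pos: [0.5293, -0.1924, 0.0988]
tool_rot: [-3.099, 0.505, 0.007]
contact_force: [0.0, 0.4, -0.5]
opening: -0.0002
```

Run:
```python
from h import *
o=readout.get_obs();print(o["t"],o["tool_pos"],o["tool_rot"],o["contact_force"])
im=viewer.get_image("wrist"); im2=viewer.get_image("side")
a=cv2.resize(im[60:260,180:380],(400,400)); b=cv2.resize(im2[170:270,270:370],(400,400),interpolation=cv2.INTER_CUBIC)
cv2.imwrite("pics/a2.png",np.hstack([a,b]))
```

```text
3.9 [ 0.52925512 -0.19244426  0.09876508] [-3.09918617  0.50519698  0.00675749] [ 0.00186008  0.35735564 -0.46357002]
```

View pics/a2.png

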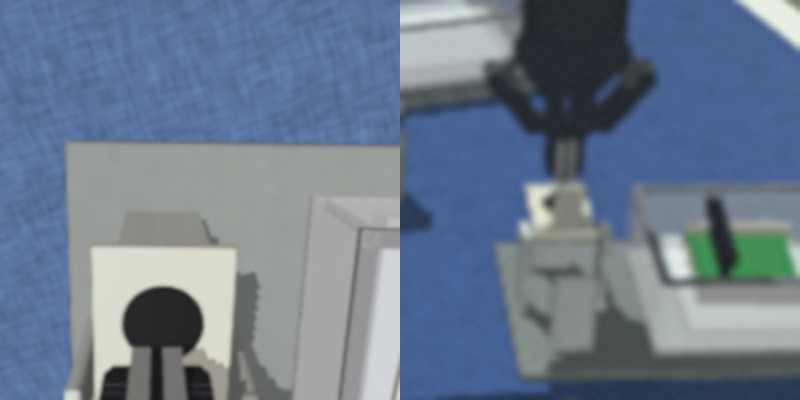

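The fingertip stands above the paddle, clear of the tab and lined up with it. Next I push the tab towards the stand's -y.

Request:
step_arm:
  moves:
    - [[-0.24,-0.71,0,0],[-0.24,-0.71,0,0],[-0.24,-0.71,0,0],[-0.24,-0.71,0,0],[-0.24,-0.71,0,0],[-0.24,-0.71,0,0],[0,0,0,0]]

```text
t: 4.58
tool_pos: [0.5159, -0.2388, 0.1015]
tool_rot: [3.099, -0.511, 0.0]
contact_force: [0.1, 0.4, 0.3]
opening: -0.0002
```

Request:
step_arm:
  moves:
    - [[-0.1,-0.3,-0.35,0],[-0.1,-0.3,-0.35,0],[-0.1,-0.3,-0.35,0],[-0.1,-0.3,-0.35,0],[0,0,0,0]]

```text
t: 5.0
tool_pos: [0.5117, -0.2491, 0.086]
tool_rot: [-3.1, 0.508, 0.003]
contact_force: [-0.1, 0.3, 0.2]
opening: 0.0001
```

Run:
```python
from h import *
im=viewer.get_image("wrist"); im2=viewer.get_image("side")
a=cv2.resize(im[60:260,180:380],(400,400)); b=cv2.resize(im2[170:270,270:370],(400,400),interpolation=cv2.INTER_CUBIC)
cv2.imwrite("pics/a3.png",np.hstack([a,b]))
```

```text
(no output)
```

View pics/a3.png

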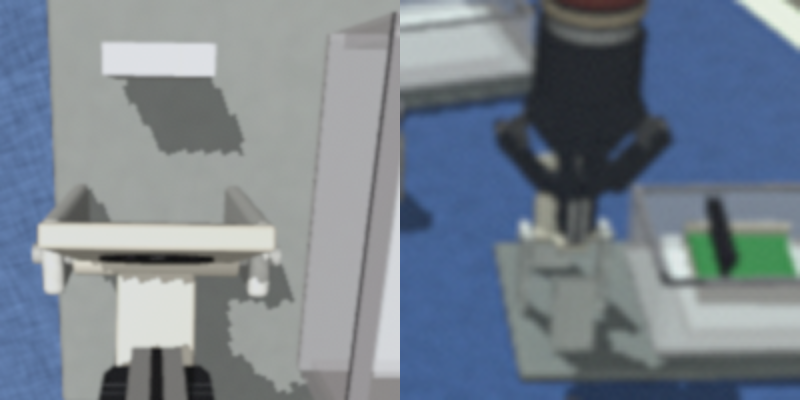

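Request:
step_arm:
  moves:
    - [[0,0,2.5,0],[0,0,2.5,0],[0,0,2.0,0],[0,0,0,0],[0.85,2.46,0,0],[0.85,2.46,0,0],[0.85,2.46,0,0],[0,0,-2.2,0],[0,0,-2.2,0],[0,0,0,0]]

```text
t: 5.93
tool_pos: [0.5347, -0.173, 0.1076]
tool_rot: [-3.098, 0.506, 0.014]
contact_force: [-1.3, 0.5, -1.7]
opening: -0.0001
```

Request:
step_arm:
  moves:
    - [[-0.27,-0.79,-0.05,0],[-0.27,-0.79,-0.05,0],[-0.27,-0.79,-0.05,0],[-0.27,-0.79,-0.05,0],[-0.21,-0.61,-0.11,0],[-0.21,-0.61,-0.11,0],[-0.21,-0.61,-0.11,0],[0,0,0,0]]

```text
t: 6.6
tool_pos: [0.5203, -0.2264, 0.1078]
tool_rot: [3.099, -0.51, -0.001]
contact_force: [-0.7, 0.9, 0.6]
opening: -0.0003
```

Request:
step_arm:
  moves:
    - [[-0.16,-0.47,-0.42,0],[-0.16,-0.47,-0.42,0],[-0.16,-0.47,-0.42,0],[0,0,0,0]]

```text
t: 6.93
tool_pos: [0.5151, -0.2395, 0.0939]
tool_rot: [-3.1, 0.509, 0.003]
contact_force: [-0.4, -0.1, -0.7]
opening: 0.0001
```

Request:
step_arm:
  moves:
    - [[-0.06,-0.2,-0.45,0],[-0.06,-0.2,-0.45,0],[-0.06,-0.2,-0.4,0],[-0.06,-0.1,-0.3,0],[0,0,-0.15,0],[0,0,0,0]]

```text
t: 7.43
tool_pos: [0.5133, -0.246, 0.0772]
tool_rot: [-3.1, 0.508, 0.002]
contact_force: [-0.5, -0.3, -0.4]
opening: 0.0004
```

Run:
```python
from h import *
im=viewer.get_image("wrist"); im2=viewer.get_image("side")
a=cv2.resize(im[60:260,180:380],(400,400)); b=cv2.resize(im2[170:270,270:370],(400,400),interpolation=cv2.INTER_CUBIC)
cv2.imwrite("pics/a4.png",np.hstack([a,b]))
o=readout.get_obs();print(o["tool_pos"],o["contact_force"])
```

```text
[ 0.51354441 -0.24609325  0.0777641 ] [-0.76248255  0.50797448  0.18960342]
```

View pics/a4.png

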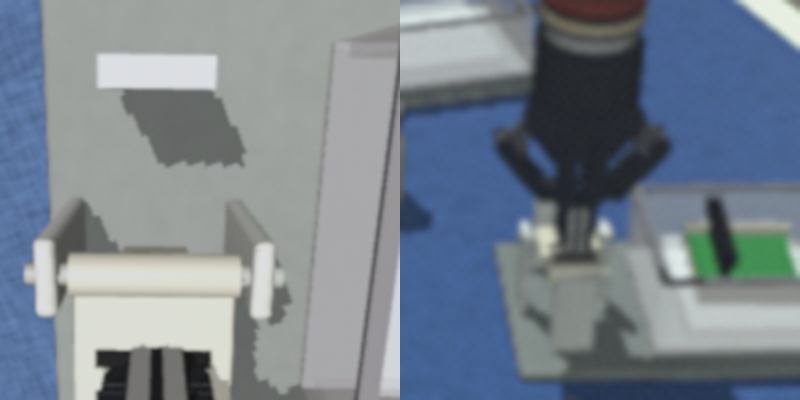

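The paddle has gone over and shows its bar face. I'll press a little more, farther out, to seat it at the stop.

Request:
step_arm:
  moves:
    - [[-0.2,-0.6,0,0],[-0.2,-0.6,0,0],[0,0,-0.15,0],[0,0,-0.15,0],[0,0,0,0]]

```text
t: 7.95
tool_pos: [0.5094, -0.2584, 0.0746]
tool_rot: [-3.1, 0.509, 0.0]
contact_force: [0.3, 0.1, 0.1]
opening: -0.0001
```

Request:
step_arm:
  moves:
    - [[0,0,1.5,0],[0,0,3,0],[0,0,4,0],[-0.5,-1,4,0],[-1,-3,3,0],[-1,-3,2,0],[-1,-3,0,0],[0,0,0,0]]

```text
t: 8.62
tool_pos: [0.4741, -0.3616, 0.2511]
tool_rot: [3.095, -0.514, 0.005]
contact_force: [-0.1, 0.4, -1.8]
opening: 0.0001
```

Run:
```python
from h import *
im=viewer.get_image("wrist"); im2=viewer.get_image("side"); im3=viewer.get_image("scene")
for c in("wrist","side","scene"):
  for n in("loaded_flag_end","loaded_flag_pivot","empty_flag_end","gel_tray","bottle","tube_rack","flask"):
    d=nets.pinpoint(c,n)[:1]
    if d: print(c,n,np.round(d[0]["at"],1),round(d[0]["confidence"],2),onz(c,d[0]["at"],.07).round(3))
b=cv2.resize(im2[170:270,270:370],(384,384),interpolation=cv2.INTER_CUBIC)
cv2.imwrite("pics/a5.png",np.hstack([cv2.resize(im[:,64:448],(400,400)),cv2.resize(b,(400,400))]))
o=readout.get_obs();print(o["t"],o["tool_pos"],o["contact_force"])
```

```text
wrist loaded_flag_end [255.7  92.6] 0.87 [ 0.501 -0.271  0.07 ]
wrist loaded_flag_pivot [253.8  28.6] 0.59 [ 0.518 -0.213  0.07 ]
wrist empty_flag_end [254.7  93.5] 0.47 [ 0.5   -0.271  0.07 ]
wrist gel_tray [376.4  29.4] 0.61 [ 0.634 -0.252  0.07 ]
wrist tube_rack [241.9 194.8] 0.75 [ 0.45  -0.373  0.07 ]
side loaded_flag_end [312.8 238.5] 0.5 [ 0.503 -0.266  0.07 ]
side loaded_flag_pivot [312.6 227.2] 0.87 [ 0.529 -0.214  0.07 ]
side empty_flag_end [261.8 220.3] 0.65 [ 0.404 -0.126  0.07 ]
side gel_tray [357.  237.4] 0.81 [ 0.624 -0.306  0.07 ]
side bottle [261.6 221.6] 0.86 [ 0.4   -0.133  0.07 ]
side tube_rack [309.6 294.6] 0.78 [ 0.384 -0.476  0.07 ]
side flask [218.6 166. ] 0.64 [0.397 0.272 0.07 ]
scene loaded_flag_end [248.7 213.9] 0.58 [ 0.513 -0.009  0.07 ]
scene loaded_flag_pivot [175.4 210.5] 0.79 [ 0.522 -0.215  0.07 ]
scene empty_flag_end [344.8 207.7] 0.7 [0.464 0.258 0.07 ]
scene bottle [248.7 212.6] 0.82 [ 0.509 -0.01   0.07 ]
scene tube_rack [123.  195.9] 0.82 [ 0.486 -0.379  0.07 ]
scene flask [390.6 216.4] 0.94 [0.482 0.383 0.07 ]
9.8167 [ 0.4750694  -0.35693109  0.24861294] [0.5261136  0.01303265 0.17024681]
```

View pics/a5.png

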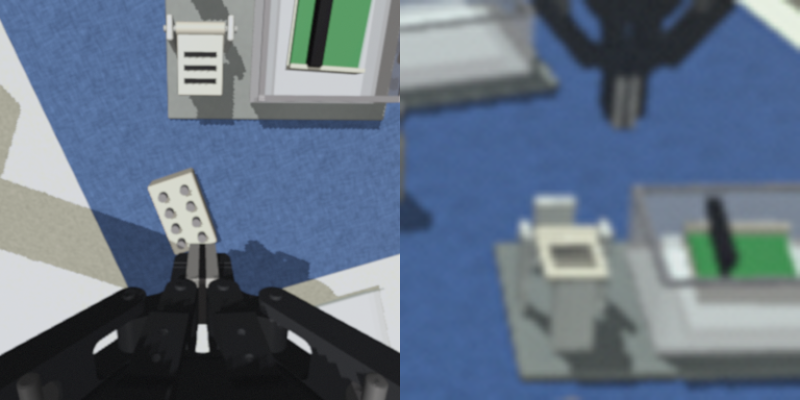

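The three-bar face is up and flat, and the gripper is clear and holding still.

```bash
python3 -c "
from station import ctrl; print(ctrl.finish_job())"
```

```text
the job is handed in; nothing more can be done
None
```

I flipped the flag in front of the loaded tank right over, so it now lies on the stand's -y side with the three bars up. I used the closed fingertips only, with no pinching. First I pushed the thumb tab until the paddle was nearly upright. Then I pushed the paddle over from the other side, pressed it gently down and lifted clear. The job was handed in at about 10 s of the 40 s allowed.

- **Flag position:** The last wrist picture shows the three-bar face up. The flag's angle is not measured directly. From the fingertip height when I last pressed, I estimate it is within about 0.05 rad of the stop, where 0.19 rad is allowed.
- **Forces:** The readings at the end of each move were about 2 N or less, so well under the 32 N limit. I did not record forces during the moves.
- **Other objects:** The tube rack, the jar and (in the side view) the gel tray were found within about 3 pixels of where they started, and the robot never touched them. I did not check the flask or the empty tank's flag as closely. The robot passed well above that side on the way in.
- **Network results that disagreed:** In the last check, some network results were wrong. The scene view put the loaded flag's end on the jar, the side view put the empty flag's end there too, and the wrist view took the loaded flag for the empty one. The scene view's top flask result was a different flask from the one in the first picture, which also listed it. I went by the pictures for these.

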